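# Slide the tall water bottle home against the bedside rail

## Task

The tall water bottle stands out at the open front of the bedside chest, where a sleeper's arm would knock it off. Slide it along the top with the fingertips, into the free space between the lamp and the book, until it stands against the back rail. Only push it, never grip it, pick it up or let it tip; leave the lamp, the book and the cream jar where they are, and take the hand away at the end.

Things in the scene. Friction and masses are not known exactly. Their poses are not given: they have to be found in the camera images.
- chest: Fixed cane bedside chest. Origin: centre of its flat top (360 x 540 mm, height 0); x points from the open front to the back rail, y left, z up. Low gallery of 18 mm round poles, at 12 and 80 mm height, on three sides: back rail's inner face at x = 155 mm, side rails' at y = +-246 mm, gallery top at 91 mm. No rail at the front. Place and yaw (+-0.14 rad) vary. A gap parts it from the desk.
- bottle: Tall steel water bottle, full and closed, 0.5-0.9 kg: straight body 66 mm across up to 190 mm, shoulder, black cap; 262 mm high. Origin: centre of underside, z along its axis. Friction 0.5-0.7: pushed above 45 mm height it may tip. A hand pointing straight down meets the upper bottle before the fingertips reach the foot: lean the hand back. Starts in the front half, left or right.
- lamp: Bedside lamp, loose, 0.95 kg: round foot 120 mm across and 22 mm high, thin stem, dome shade 120 mm across above the foot at 230 to 326 mm height. Origin: centre of underside; axes parallel to the chest's. Stands in the back half, left or right of the free space.
- book: Closed hardback lying flat, loose, 0.3 kg: 105 mm in x, 150 mm in y, 28 mm thick. Origin: centre of underside; axes within 0.05 rad of the chest's. In the back half, on the other side of the free space from the lamp; the space between lamp foot and book is 140 to 160 mm wide.
- jar: Low round jar of hand cream with a black lid, loose, 61 mm across, 44 mm high, 0.15 kg. Origin: centre of its underside. It stands in the front half, on the other side from the bottle.
Things that resemble listed ones, but are neither listed nor needed, are in the scene too. Leave any yellow look-alike of the book alone.

How it is judged:
By the outcome, as a careful person would: the job done as asked, in the order asked, and still so for the second after the job is handed in, with the robot touching nothing.
It also fails if it takes over 45 s, if anything falls off the work surface, if the arm or the gripper's body presses on something with over 40 N, if the wrist force passes 120 N, or if a joint passes its speed limit or range.

## Robot

A 6-joint arm with a two-finger parallel gripper is mounted at the origin on the work surface. World frame = base frame: x ahead of the robot, y to its left, z up, the work surface at z = 0. Lengths are in m, angles in degrees, forces in N, time in s.
With the tool pointing down it reaches from about 0.25 to 0.775 m from the base axis. Payload 4 kg.
Tool frame: the origin (TCP) lies on the centre line of the jaws, within the pads' length; the fingertips stand 25 mm ahead of it and the grasp point (between the pads) lies 6 mm ahead of it (bot.finger_overhang is the distance from the TCP to the fingertips, in m); z points along the fingers, y is the line along which they close (so a half turn about z gives the same grasp; the last joint's range is limited). The gripper opens to 94 mm and grips with 3 to 60 N. Pads are 16 mm wide; open, the fingers measure 119 mm over their backs; the gripper's body (75 mm by 177 mm) begins 78 mm behind the grasp point.
Start: joints at [59.696, 4.996, 78.535, -0, 96.463, -5.907], TCP at [0.227, 0.501, 0.231] pointing down, gripper open.
Joint ranges: [-177.83, 177.83], [-43.37, 116.18], [15.69, 146.23], [-61.86, 241.86], [9.47, 152.12], [-147.06, 147.06]. Speed limits (degrees/s): [159.86, 159.86, 180, 180, 180, 180].

## Interface

Orientations are given as a 3x3 rotation matrix whose columns are the frame's x, y, z axes.
In Python, from workcell import bot, optics gives the robot as it stands.
- The arm moves only by the tool apply_moves, never from a script. Its argument "moves" is a list of rows, each an object of numbers: "dx", "dy", "dz": the shift along the tool's x, y, z scaled (see below); "ax", "ay", "az": the turn, a rotation vector about the tool's x, y, z scaled (see below). In form: [{"dx": .., "dy": .., "dz": .., "ax": .., "ay": .., "az": ..}, ...]. A call has exactly 8 rows; each row shifts and turns the commanded pose from where the row before left it, along the tool's axes as they then stand; what a row does not reach is not made up. The controller multiplies each number of a shift by 0.03 m and each number of a turn by 0.08 rad. A row lasts 1/10 s, in which the tool goes at most 50 mm and 8.59 degrees, less where a joint would pass 70% of its speed; a pose out of reach is approached as far as the arm can. A call with a number of a shift or a turn outside -1 to 1 is refused whole. A call with a gripper value outside its range is refused whole. "hand" is the opening in per cent of the stroke, from 0 (shut) to 100 (fully open), set as the call begins (left out, the last holds). The fingers move at their own pace and stop on an object; "squeeze" is the grip in N (left out, the last holds). Time passes only in rows, so rows that do not move let the fingers close, or fill a call up. It gives the time, the measured TCP pose, the force, the opening and the grip force at its end, in the units of the state.
- bot.observe(): the state, without advancing time (a new reading comes with each control period).
- optics.read_camera(name): name is "side" or "top" or "wrist"; returns the picture (384x512x3 uint8, red, green, blue); there is no depth.
- optics.get_calibration(name): a dict with "vfov" (degrees; the focal length in pixels is half the picture's height over the tangent of half this angle, whatever the lens; pixels are square), "cx", "cy" (the principal point, pixels), "R" (3x3) and "t" (3): a world point X has camera coordinates R X + t. Camera axes: x right, y down, z forward; pixel columns grow to the right and rows downward; lengths in m; the calibration is good to about 2 mm. A picture is of the moment at which its call begins: read the wrist's pose just before it. get_calibration takes no time and is no camera call; for the wrist camera it gives the pose at the moment of the call.
- bot.close_job(): hands the job in; it is judged then, once.
The state is a dict: "clock": time; "joint_positions": joint angles; "joint_vel": joint speeds; "tau": joint torques, N m; "ee_pos": TCP position; "tcp_rot": TCP orientation; "wrist_force": force on the tool from outside, world axes, zero at the start; "torque": the same for the moment, N m; "gripper_width": opening from 0.0 (shut) to 1.0 (fully open); "gripper_force": force on a finger pad.
Only numpy, scipy, OpenCV 4.12 (cv2) and the standard library are available. Lean on these libraries where they do the work, as an engineer would, in place of code of your own. Each camera call takes 0.05 s, during which the arm holds its last target. There are 200 camera calls.

## Working session

There is one attempt and no reset: what is moved stays moved. The work goes in short steps, Python scripts to look and compute and a tool call to move; the robot and the scene stay as the last step left them, time stands still between calls to the robot, and variables do not carry over. Pictures are saved under pics/ and viewed, at most 11 in all, crops included, and the job is handed in when it is done.

Besides the shell and the picture viewer there is one more tool, called after "Request:" by a JSON object that holds its "op" and its "data". apply_moves: Moves the arm, as the interface text tells. Shifts and turns lie within -1 to 1; 1 stands for 0.03 m of shift or 0.08 rad of turn. Its arguments: {"type":"object","properties":{"moves":{"type":"array","items":{"type":"object","properties":{"dx":{"type":"number"},"dy":{"type":"number"},"dz":{"type":"number"},"ax":{"type":"number"},"ay":{"type":"number"},"az":{"type":"number"}}}},"hand":{"type":"number"},"squeeze":{"type":"number"}},"required":["moves"]}

```bash
mkdir -p pics; ls; python3 - <<'E'
from workcell import bot, optics
import cv2,numpy as np
for n in ["side","top"]:
    im=optics.read_camera(n); cv2.imwrite(f"pics/{n}0.png",im[:,:,::-1])
    c=optics.get_calibration(n); print(n,c)
E
```

```text
pics
side {'vfov': 52.447300358853425, 'cx': 252.69204358488665, 'cy': 188.0447404621039, 'R': array([[ 0.69542454, -0.71847008,  0.013618  ],
       [-0.37583439, -0.37980077, -0.84528095],
       [ 0.6124812 ,  0.582711  , -0.53414854]]), 't': array([-0.28114463,  0.21977215,  0.79333657])}
top {'vfov': 55.86745088440268, 'cx': 250.61931131215488, 'cy': 197.91362937013795, 'R': array([[ 0.02234974, -0.99957827,  0.01854088],
       [-0.99871035, -0.02316829, -0.04517598],
       [ 0.04558649, -0.0175073 , -0.99880697]]), 't': array([0.0393504 , 0.43581673, 0.84678117])}
```

View pics/side0.png

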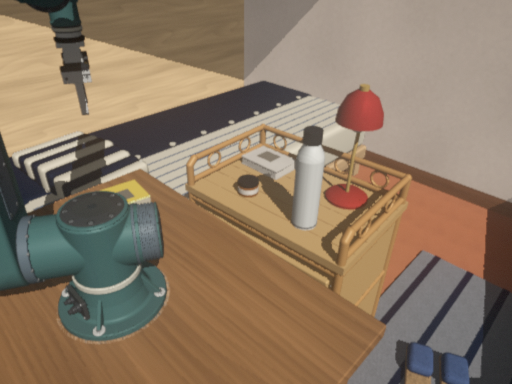

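View pics/top0.png

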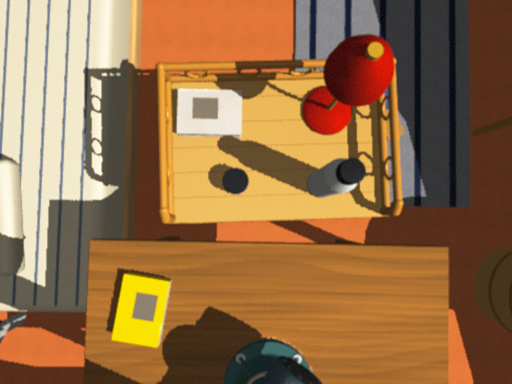

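The side view shows the bottle at about (307,190), lamp foot (347,195), book (270,160) and jar (248,185). In the top view the bottle foot is near (318,185), lamp foot (327,110), white book (209,111) and jar (235,181). There are two book candidates. The white one at top (209,111) lies on the chest and is the book; the yellow one at (142,309) is on the desk and is the look-alike. Next I'll measure and confirm in an enlarged crop.

```bash
python3 - <<'E'
import cv2,numpy as np
s=cv2.imread("pics/side0.png");t=cv2.imread("pics/top0.png")
cv2.imwrite("pics/sc.png",cv2.resize(s[75:275,180:420],None,fx=3,fy=3,interpolation=cv2.INTER_CUBIC)[:600])
cv2.imwrite("pics/tc.png",cv2.resize(t[30:230,150:410],None,fx=3,fy=3,interpolation=cv2.INTER_CUBIC))
E
```

```text
(no output)
```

View pics/sc.png

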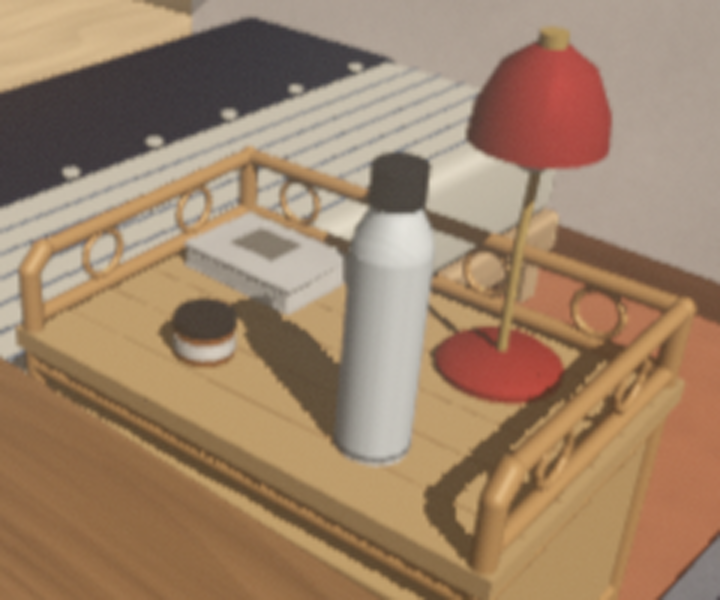

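View pics/tc.png

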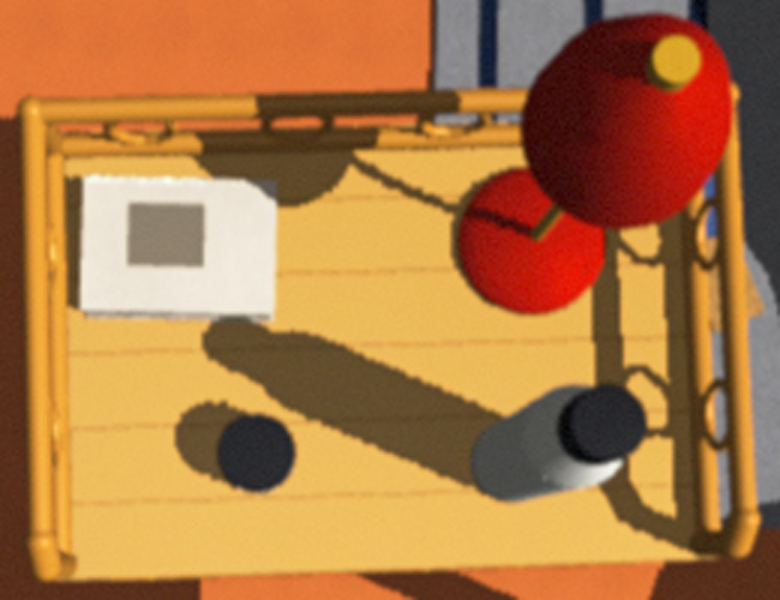

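Crop check: the white book lies on the chest, left of the free space, at crop (178,248). The lamp foot is at crop (533,240) with its stem base at (540,236), the bottle foot is near (510,465) and the jar lid at (257,452). This confirms white as the book meant, since yellow is excluded. Now triangulating.

```bash
cat > h.py <<'E'
from workcell import bot, optics
import cv2,numpy as np
C={n:optics.get_calibration(n) for n in("side","top")}
def ray(n,p,c=None):
    c=c or C[n]; f=192/np.tan(np.radians(c["vfov"]/2)); R=np.array(c["R"])
    d=R.T@np.array([(p[0]-c["cx"])/f,(p[1]-c["cy"])/f,1]); return -R.T@np.array(c["t"]),d/np.linalg.norm(d)
def tri(ps,pt):
    o1,d1=ray("side",ps);o2,d2=ray("top",pt)
    k=np.linalg.lstsq(np.c_[d1,-d2],o2-o1,rcond=None)[0]
    a,b=o1+k[0]*d1,o2+k[1]*d2; return (a+b)/2,np.linalg.norm(a-b)
def plane(n,p,z,c=None):
    o,d=ray(n,p,c); return o+d*(z-o[2])/d[2]
S=lambda u,v:(180+u/3-.33,75+v/3-.33)
T=lambda u,v:(150+u/3-.33,30+v/3-.33)
E
python3 - <<'E'
from h import *
np.set_printoptions(precision=4,suppress=True)
for n,s,t,h in [("emblem",(266,244),(166,235),.028),("jar",(205,315),(257,452),.044),("stem",(503,348),(538,237),.022),("cap",(400,163),(605,422),.262),("lbcorner",(250,152),(33,103),.091)]:
    X,e=tri(S(*s),T(*t)); print(n,X,"gap",round(e,4),"ztop",round(X[2]-h,4))
t=cv2.cvtColor(cv2.imread("pics/top0.png"),cv2.COLOR_BGR2HSV)
w=cv2.inRange(t,(0,0,150),(180,45,255));w[:85]=0;w[140:]=0;w[:,:172]=0;w[:,250:]=0
w=cv2.morphologyEx(w,cv2.MORPH_CLOSE,np.ones((15,15)))
c=max(cv2.findContours(w,0,2)[0],key=cv2.contourArea);print("book",cv2.minAreaRect(c))
r=cv2.inRange(t,(0,180,90),(8,255,255));r[:80]=0;r[150:]=0
c=max(cv2.findContours(r,0,2)[0],key=cv2.contourArea);print("foot bbox",cv2.boundingRect(c))
print(bot.finger_overhang)
E
```

```text
emblem [0.6426 0.1608 0.0252] gap 0.0007 ztop -0.0028
jar [0.4728 0.0856 0.0396] gap 0.0001 ztop -0.0044
stem [ 0.651  -0.1323  0.0209] gap 0.0022 ztop -0.0011
cap [ 0.4743 -0.1159  0.2585] gap 0.0008 ztop -0.0035
lbcorner [0.72   0.2556 0.0803] gap 0.0032 ztop -0.0107
book ((208.93064880371094, 112.0810317993164), (63.56470489501953, 45.941158294677734), 1.9091525077819824)
foot bbox (303, 80, 88, 54)
0.025
```

```bash
python3 - <<'E'
from h import *
np.set_printoptions(precision=4,suppress=True)
P=lambda u,v,z:print((u,v),plane("top",T(u,v),z-.002)[:2])
print("top back rail centre");[P(*p,.08) for p in [(80,107),(250,105),(450,99)]]
print("lower back rail centre");[P(*p,.012) for p in [(90,148),(250,142),(450,134)]]
print("left rail top");[P(*p,.08) for p in [(35,140),(40,300),(46,500)]]
print("right rail top");[P(*p,.08) for p in [(735,280),(738,400),(742,500)]]
print("front edge");[P(*p,0) for p in [(80,578),(350,571),(650,561)]]
print("foot left,bottom,right(z22)");[P(*p,.022) for p in [(457,238),(533,313),(606,240)]]
print("book corners UL LL LR UR(cut) right edge mid");[P(*p,.028) for p in [(83,177),(83,312),(274,317),(276,197),(275,260)]]
print("bottle foot left edge/bottom");[P(*p,0) for p in [(473,460),(505,500)]]
print("side bottle foot front", plane("side",S(375,460),-.002), plane("side",S(337,440),-.002),plane("side",S(411,445),-.002))
E
```

```text
top back rail centre
(80, 107) [0.7202 0.2207]
(250, 105) [0.7255 0.096 ]
(450, 99) [ 0.7344 -0.0516]
lower back rail centre
(90, 148) [0.7153 0.2252]
(250, 142) [0.7239 0.098 ]
(450, 134) [ 0.7351 -0.0621]
left rail top
(35, 140) [0.6946 0.2527]
(40, 300) [0.5764 0.2451]
(46, 500) [0.4308 0.236 ]
right rail top
(735, 280) [ 0.6049 -0.2645]
(738, 400) [ 0.516  -0.2671]
(742, 500) [ 0.4426 -0.2703]
front edge
(80, 578) [0.3731 0.2245]
(350, 571) [0.3833 0.0103]
(650, 561) [ 0.3966 -0.2302]
foot left,bottom,right(z22)
(457, 238) [ 0.6479 -0.0675]
(533, 313) [ 0.5897 -0.1285]
(606, 240) [ 0.6495 -0.1857]
book corners UL LL LR UR(cut) right edge mid
(83, 177) [0.6861 0.2269]
(83, 312) [0.5798 0.2236]
(274, 317) [0.5798 0.0753]
(276, 197) [0.6746 0.076 ]
(275, 260) [0.6247 0.0756]
bottle foot left edge/bottom
(473, 460) [ 0.4744 -0.0867]
(505, 500) [ 0.4429 -0.1129]
side bottle foot front [ 0.455  -0.1355 -0.002 ] [ 0.4539 -0.0948 -0.002 ] [ 0.4938 -0.1447 -0.002 ]
```

Chest frame from these points: top at z≈-0.002, yaw≈+0.057, back rail inner face at x≈0.72 on y=0. Bottle is at (0.475,-0.118), lamp foot at (0.65,-0.127), and the book's right edge at y≈0.075. The goal is about (0.687,0.006).

Plan: open the tips to about 40 mm as a cradle and push diagonally to about (0.58,0). Then go straight back with more lean.

```bash
cat > plan.py <<'E'
import sys
from h import *
from scipy.spatial.transform import Rotation as Ro
def pose(tip,head,lean):
    h,l=np.radians([head,lean]); f=np.array([np.cos(h),np.sin(h),0])
    z=f*np.sin(l)-np.array([0,0,np.cos(l)]); x=f*np.cos(l)+np.array([0,0,np.sin(l)])
    return np.array(tip)-.025*z,np.c_[x,np.cross(z,x),z]
def plan(tip,head,lean):
    s=bot.observe();p0=np.array(s["ee_pos"]);R0=Ro.from_matrix(s["tcp_rot"])
    p,R=pose(tip,head,lean);c=[Ro.from_matrix(R@np.diag([k,k,1])) for k in(1,-1)]
    R=min(c,key=lambda r:(R0.inv()*r).magnitude()); rv=(R0.inv()*R).as_rotvec()
    d=p-p0; n=int(np.ceil(max(np.abs(rv).max()/.08,np.linalg.norm(d)/.03)-.02)) or 1
    print("clock",s["clock"],"tcp",p0.round(4),"tip",(p0+.025*R0.as_matrix()[:,2]).round(4),"F",np.round(s["wrist_force"],1),"J",np.round(s["joint_positions"]),"n",n)
    for i in range(n):
        Ri=R0*Ro.from_rotvec(rv*i/n); print((Ri.inv().apply(d/n)/.03).round(2),(rv/n/.08).round(2))
if __name__=="__main__":
    a=list(map(float,sys.argv[1:])); plan(a[:3],a[3],a[4])
E
python3 -c "
from workcell import bot;import numpy as np;print(np.round(bot.observe()['tcp_rot'],3))"
python3 plan.py .38 -.18 .15 35 30
```

```text
[[-0.911  0.413 -0.001]
 [ 0.413  0.911 -0.002]
 [ 0.    -0.002 -1.   ]]
clock 0.1 tcp [0.227  0.5005 0.2294] tip [0.2269 0.5004 0.2044] F [0.1 0.3 0.3] J [60.  5. 79. -0. 96. -6.] n 24
[-0.58 -0.79  0.08] [-0.14 -0.25 -0.53]
[-0.54 -0.81  0.08] [-0.14 -0.25 -0.53]
[-0.5  -0.84  0.08] [-0.14 -0.25 -0.53]
[-0.47 -0.86  0.08] [-0.14 -0.25 -0.53]
[-0.43 -0.88  0.08] [-0.14 -0.25 -0.53]
[-0.39 -0.89  0.08] [-0.14 -0.25 -0.53]
[-0.35 -0.91  0.08] [-0.14 -0.25 -0.53]
[-0.31 -0.93  0.07] [-0.14 -0.25 -0.53]
[-0.27 -0.94  0.07] [-0.14 -0.25 -0.53]
[-0.23 -0.95  0.06] [-0.14 -0.25 -0.53]
[-0.19 -0.96  0.06] [-0.14 -0.25 -0.53]
[-0.14 -0.97  0.05] [-0.14 -0.25 -0.53]
[-0.1  -0.97  0.04] [-0.14 -0.25 -0.53]
[-0.06 -0.98  0.03] [-0.14 -0.25 -0.53]
[-0.02 -0.98  0.02] [-0.14 -0.25 -0.53]
[ 0.02 -0.98  0.01] [-0.14 -0.25 -0.53]
[ 0.06 -0.98 -0.  ] [-0.14 -0.25 -0.53]
[ 0.11 -0.97 -0.01] [-0.14 -0.25 -0.53]
[ 0.15 -0.97 -0.03] [-0.14 -0.25 -0.53]
[ 0.19 -0.96 -0.04] [-0.14 -0.25 -0.53]
[ 0.22 -0.95 -0.06] [-0.14 -0.25 -0.53]
[ 0.26 -0.94 -0.07] [-0.14 -0.25 -0.53]
[ 0.3  -0.93 -0.09] [-0.14 -0.25 -0.53]
[ 0.34 -0.91 -0.11] [-0.14 -0.25 -0.53]
```

```bash
sed -i 's/ for k in(1,-1)\]/ for k in(1,)]/' plan.py; python3 plan.py .37 -.19 .17 35 30
```

```text
clock 0.1 tcp [0.227  0.5005 0.2294] tip [0.2269 0.5004 0.2044] F [0.1 0.3 0.3] J [60.  5. 79. -0. 96. -6.] n 26
[-0.52 -0.74  0.05] [-0.26  0.15  0.98]
[-0.58 -0.7   0.03] [-0.26  0.15  0.98]
[-0.64 -0.65  0.01] [-0.26  0.15  0.98]
[-0.68 -0.6  -0.02] [-0.26  0.15  0.98]
[-0.73 -0.55 -0.04] [-0.26  0.15  0.98]
[-0.77 -0.49 -0.06] [-0.26  0.15  0.98]
[-0.8  -0.42 -0.08] [-0.26  0.15  0.98]
[-0.83 -0.36 -0.09] [-0.26  0.15  0.98]
[-0.86 -0.29 -0.11] [-0.26  0.15  0.98]
[-0.88 -0.22 -0.13] [-0.26  0.15  0.98]
[-0.89 -0.14 -0.14] [-0.26  0.15  0.98]
[-0.9  -0.07 -0.15] [-0.26  0.15  0.98]
[-0.9   0.   -0.17] [-0.26  0.15  0.98]
[-0.89  0.08 -0.18] [-0.26  0.15  0.98]
[-0.88  0.15 -0.18] [-0.26  0.15  0.98]
[-0.86  0.22 -0.19] [-0.26  0.15  0.98]
[-0.84  0.3  -0.19] [-0.26  0.15  0.98]
[-0.81  0.37 -0.2 ] [-0.26  0.15  0.98]
[-0.78  0.43 -0.2 ] [-0.26  0.15  0.98]
[-0.74  0.5  -0.2 ] [-0.26  0.15  0.98]
[-0.7   0.56 -0.2 ] [-0.26  0.15  0.98]
[-0.65  0.61 -0.19] [-0.26  0.15  0.98]
[-0.59  0.67 -0.19] [-0.26  0.15  0.98]
[-0.54  0.71 -0.18] [-0.26  0.15  0.98]
[-0.48  0.76 -0.17] [-0.26  0.15  0.98]
[-0.41  0.8  -0.16] [-0.26  0.15  0.98]
```

Request:
{"op": "apply_moves", "data": {"hand": 43, "moves": [{"dx":-0.52,"dy":-0.74,"dz":0.05,"ax":-0.26,"ay":0.15,"az":0.98},{"dx":-0.58,"dy":-0.7,"dz":0.03,"ax":-0.26,"ay":0.15,"az":0.98},{"dx":-0.64,"dy":-0.65,"dz":0.01,"ax":-0.26,"ay":0.15,"az":0.98},{"dx":-0.68,"dy":-0.6,"dz":-0.02,"ax":-0.26,"ay":0.15,"az":0.98},{"dx":-0.73,"dy":-0.55,"dz":-0.04,"ax":-0.26,"ay":0.15,"az":0.98},{"dx":-0.77,"dy":-0.49,"dz":-0.06,"ax":-0.26,"ay":0.15,"az":0.98},{"dx":-0.8,"dy":-0.42,"dz":-0.08,"ax":-0.26,"ay":0.15,"az":0.98},{"dx":-0.83,"dy":-0.36,"dz":-0.09,"ax":-0.26,"ay":0.15,"az":0.98}]}}

```text
clock: 0.9
ee_pos: [0.2676, 0.2855, 0.2185]
tcp_rot: [[-0.494, 0.869, 0.041], [0.858, 0.479, 0.184], [0.14, 0.126, -0.982]]
wrist_force: [-0.2, -0.9, -0.4]
gripper_width: 0.431
gripper_force: 0.0
```

Request:
{"op": "apply_moves", "data": {"moves": [{"dx":-0.86,"dy":-0.29,"dz":-0.11,"ax":-0.26,"ay":0.15,"az":0.98},{"dx":-0.88,"dy":-0.22,"dz":-0.13,"ax":-0.26,"ay":0.15,"az":0.98},{"dx":-0.89,"dy":-0.14,"dz":-0.14,"ax":-0.26,"ay":0.15,"az":0.98},{"dx":-0.9,"dy":-0.07,"dz":-0.15,"ax":-0.26,"ay":0.15,"az":0.98},{"dx":-0.9,"dy":0,"dz":-0.17,"ax":-0.26,"ay":0.15,"az":0.98},{"dx":-0.89,"dy":0.08,"dz":-0.18,"ax":-0.26,"ay":0.15,"az":0.98},{"dx":-0.88,"dy":0.15,"dz":-0.18,"ax":-0.26,"ay":0.15,"az":0.98},{"dx":-0.86,"dy":0.22,"dz":-0.19,"ax":-0.26,"ay":0.15,"az":0.98}]}}

```text
clock: 1.7
ee_pos: [0.3092, 0.0707, 0.2075]
tcp_rot: [[0.097, 0.979, 0.181], [0.942, -0.149, 0.302], [0.323, 0.141, -0.936]]
wrist_force: [1.1, 0.5, -0.7]
gripper_width: 0.427
gripper_force: 0.0
```

```bash
python3 plan.py .37 -.19 .17 35 30
```

```text
clock 1.7 tcp [0.3092 0.0707 0.2075] tip [0.3137 0.0783 0.1841] F [ 1.1  0.5 -0.7] J [-19. -36. 115.  20.  96.  -9.] n 10
[-0.84  0.29 -0.19] [-0.27  0.15  0.99]
[-0.81  0.36 -0.19] [-0.27  0.15  0.99]
[-0.78  0.43 -0.19] [-0.27  0.15  0.99]
[-0.74  0.49 -0.19] [-0.27  0.15  0.99]
[-0.7   0.55 -0.19] [-0.27  0.15  0.99]
[-0.65  0.61 -0.19] [-0.27  0.15  0.99]
[-0.6   0.66 -0.18] [-0.27  0.15  0.99]
[-0.54  0.71 -0.17] [-0.27  0.15  0.99]
[-0.48  0.76 -0.17] [-0.27  0.15  0.99]
[-0.42  0.79 -0.15] [-0.27  0.15  0.99]
```

Request:
{"op": "apply_moves", "data": {"moves": [{"dx":-0.84,"dy":0.29,"dz":-0.19,"ax":-0.27,"ay":0.15,"az":0.99},{"dx":-0.81,"dy":0.36,"dz":-0.19,"ax":-0.27,"ay":0.15,"az":0.99},{"dx":-0.78,"dy":0.43,"dz":-0.19,"ax":-0.27,"ay":0.15,"az":0.99},{"dx":-0.74,"dy":0.49,"dz":-0.19,"ax":-0.27,"ay":0.15,"az":0.99},{"dx":-0.7,"dy":0.55,"dz":-0.19,"ax":-0.27,"ay":0.15,"az":0.99},{"dx":-0.65,"dy":0.61,"dz":-0.19,"ax":-0.27,"ay":0.15,"az":0.99},{"dx":-0.6,"dy":0.66,"dz":-0.18,"ax":-0.27,"ay":0.15,"az":0.99},{"dx":-0.54,"dy":0.71,"dz":-0.17,"ax":-0.27,"ay":0.15,"az":0.99}]}}

```text
clock: 2.5
ee_pos: [0.3501, -0.1433, 0.1945]
tcp_rot: [[0.62, 0.693, 0.366], [0.625, -0.719, 0.303], [0.474, 0.041, -0.88]]
wrist_force: [-0.4, -1.1, 1.3]
gripper_width: 0.427
gripper_force: 0.0
```

```bash
python3 plan.py .37 -.19 .17 35 30;python3 plan.py .405 -.165 .09 35 30
```

```text
clock 2.5 tcp [ 0.3501 -0.1433  0.1945] tip [ 0.3593 -0.1357  0.1725] F [-0.4 -1.1  1.3] J [-56. -23. 111.  28.  94.  -9.] n 2
[-0.48  0.76 -0.17] [-0.25  0.17  0.98]
[-0.42  0.79 -0.16] [-0.25  0.17  0.98]
clock 2.5 tcp [ 0.3501 -0.1433  0.1945] tip [ 0.3593 -0.1357  0.1725] F [-0.4 -1.1  1.3] J [-56. -23. 111.  28.  94.  -9.] n 4
[-0.25  0.4   0.67] [-0.13  0.08  0.49]
[-0.24  0.41  0.67] [-0.13  0.08  0.49]
[-0.22  0.41  0.68] [-0.13  0.08  0.49]
[-0.21  0.41  0.68] [-0.13  0.08  0.49]
```

```bash
python3 plan.py .395 -.156 .1 25 30
```

```text
clock 2.5 tcp [ 0.3501 -0.1433  0.1945] tip [ 0.3593 -0.1357  0.1725] F [-0.4 -1.1  1.3] J [-56. -23. 111.  28.  94.  -9.] n 4
[-0.21  0.28  0.59] [-0.39  0.07  0.96]
[-0.19  0.27  0.6 ] [-0.39  0.07  0.96]
[-0.17  0.27  0.61] [-0.39  0.07  0.96]
[-0.16  0.26  0.61] [-0.39  0.07  0.96]
```

Request:
{"op": "apply_moves", "data": {"moves": [{"dx":-0.21,"dy":0.28,"dz":0.59,"ax":-0.39,"ay":0.07,"az":0.96},{"dx":-0.19,"dy":0.27,"dz":0.6,"ax":-0.39,"ay":0.07,"az":0.96},{"dx":-0.17,"dy":0.27,"dz":0.61,"ax":-0.39,"ay":0.07,"az":0.96},{"dx":-0.16,"dy":0.26,"dz":0.61,"ax":-0.39,"ay":0.07,"az":0.96},{"dx":0},{"dx":0},{"dx":0},{"dx":0}]}}

```text
$.moves[4]: bad value
```

```bash
python3 plan.py .418 -.145 .03 25 30; python3 -c "
from h import *
cv2.imwrite('pics/s2.png',cv2.resize(optics.read_camera('side')[60:270,150:420,::-1],None,fx=2,fy=2))"
```

```text
clock 2.5 tcp [ 0.3501 -0.1433  0.1945] tip [ 0.3593 -0.1357  0.1725] F [-0.4 -1.1  1.3] J [-56. -23. 111.  28.  94.  -9.] n 6
[-0.21  0.21  0.8 ] [-0.26  0.05  0.64]
[-0.2   0.21  0.81] [-0.26  0.05  0.64]
[-0.19  0.2   0.81] [-0.26  0.05  0.64]
[-0.18  0.19  0.81] [-0.26  0.05  0.64]
[-0.18  0.18  0.82] [-0.26  0.05  0.64]
[-0.17  0.18  0.82] [-0.26  0.05  0.64]
```

View pics/s2.png

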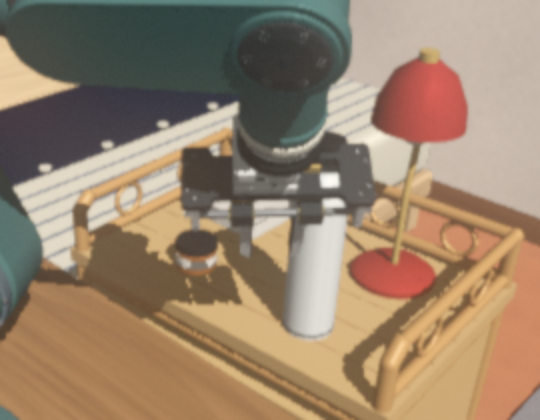

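The gripper bar spans crop (185–370, 175) and stays well clear of everything; the bottle is untouched at (310,330). The last call was refused because its filler rows lacked some keys, so I'm resending with full rows.

Request:
{"op": "apply_moves", "data": {"moves": [{"dx":-0.21,"dy":0.28,"dz":0.59,"ax":-0.39,"ay":0.07,"az":0.96},{"dx":-0.19,"dy":0.27,"dz":0.6,"ax":-0.39,"ay":0.07,"az":0.96},{"dx":-0.17,"dy":0.27,"dz":0.61,"ax":-0.39,"ay":0.07,"az":0.96},{"dx":-0.16,"dy":0.26,"dz":0.61,"ax":-0.39,"ay":0.07,"az":0.96},{"dx":0,"dy":0,"dz":0,"ax":0,"ay":0,"az":0},{"dx":0,"dy":0,"dz":0,"ax":0,"ay":0,"az":0},{"dx":0,"dy":0,"dz":0,"ax":0,"ay":0,"az":0},{"dx":0,"dy":0,"dz":0,"ax":0,"ay":0,"az":0}]}}

```text
clock: 3.35
ee_pos: [0.3842, -0.1607, 0.1234]
tcp_rot: [[0.782, 0.428, 0.453], [0.373, -0.904, 0.211], [0.5, 0.004, -0.866]]
wrist_force: [-0.4, -0.4, -1.3]
gripper_width: 0.427
gripper_force: 0.0
```

```bash
python3 plan.py .418 -.145 .03 25 30
```

```text
clock 3.35 tcp [ 0.3842 -0.1607  0.1234] tip [ 0.3956 -0.1554  0.1018] F [-0.4 -0.4 -1.3] J [-54. -20. 118.  30.  78.   5.] n 3
[-0.16 -0.    0.83] [0.   0.   0.03]
[-0.16 -0.    0.83] [0.   0.   0.03]
[-0.16  0.    0.83] [0.   0.   0.03]
```

Request:
{"op": "apply_moves", "data": {"moves": [{"dx":-0.1,"dy":0,"dz":0.5,"ax":0,"ay":0,"az":0.02},{"dx":-0.1,"dy":0,"dz":0.5,"ax":0,"ay":0,"az":0.02},{"dx":-0.1,"dy":0,"dz":0.5,"ax":0,"ay":0,"az":0.02},{"dx":-0.1,"dy":0,"dz":0.5,"ax":0,"ay":0,"az":0.02},{"dx":-0.08,"dy":0,"dz":0.48,"ax":0,"ay":0,"az":0},{"dx":0,"dy":0,"dz":0,"ax":0,"ay":0,"az":0},{"dx":0,"dy":0,"dz":0,"ax":0,"ay":0,"az":0},{"dx":0,"dy":0,"dz":0,"ax":0,"ay":0,"az":0}]}}

```text
clock: 4.15
ee_pos: [0.4067, -0.1504, 0.0517]
tcp_rot: [[0.785, 0.423, 0.454], [0.366, -0.906, 0.211], [0.5, 0.001, -0.866]]
wrist_force: [0.2, -0.5, -0.3]
gripper_width: 0.429
gripper_force: 0.0
```

```bash
python3 plan.py .443 -.1335 .03 25 30; python3 -c "
from h import *
a=cv2.resize(optics.read_camera('side')[120:270,210:400,::-1],None,fx=2,fy=2)
b=cv2.resize(optics.read_camera('top')[80:230,220:410,::-1],None,fx=2,fy=2)
cv2.imwrite('pics/s3.png',np.hstack([a,b]))"
```

```text
clock 4.15 tcp [ 0.4067 -0.1504  0.0517] tip [ 0.4181 -0.1451  0.0301] F [ 0.2 -0.5 -0.3] J [-50. -14. 122.  32.  66.   3.] n 1
[0.79 0.   0.46] [ 0.01 -0.    0.  ]
```

View pics/s3.png

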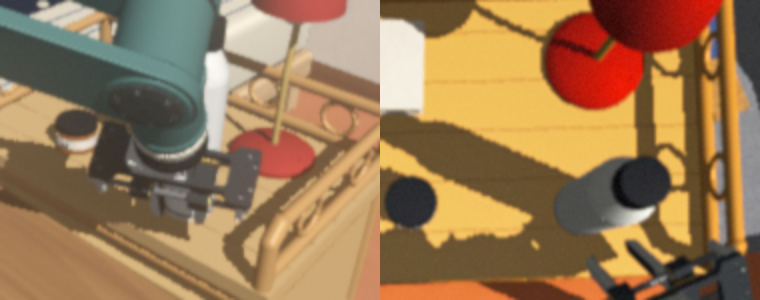

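Both tips face the bottle foot: in the right panel they are at (600,270) and (635,255), with the foot at (592,205). Body and rail are clear. Closing in gently now.

Request:
{"op": "apply_moves", "data": {"moves": [{"dx":0.14,"dy":0,"dz":0.08,"ax":0,"ay":0,"az":0},{"dx":0.14,"dy":0,"dz":0.08,"ax":0,"ay":0,"az":0},{"dx":0.14,"dy":0,"dz":0.08,"ax":0,"ay":0,"az":0},{"dx":0.14,"dy":0,"dz":0.08,"ax":0,"ay":0,"az":0},{"dx":0.12,"dy":0,"dz":0.07,"ax":0,"ay":0,"az":0},{"dx":0.12,"dy":0,"dz":0.07,"ax":0,"ay":0,"az":0},{"dx":0.12,"dy":0,"dz":0.07,"ax":0,"ay":0,"az":0},{"dx":0.12,"dy":0,"dz":0.07,"ax":0,"ay":0,"az":0}]}}

```text
clock: 5.05
ee_pos: [0.4386, -0.1345, 0.0502]
tcp_rot: [[0.786, 0.423, 0.451], [0.366, -0.906, 0.212], [0.498, -0.001, -0.867]]
wrist_force: [-3.9, -0.7, 1.3]
gripper_width: 0.427
gripper_force: 2.0
```

```bash
python3 plan.py .478 -.1035 .03 25 30
```

```text
clock 5.05 tcp [ 0.4386 -0.1345  0.0502] tip [ 0.4499 -0.1292  0.0285] F [-3.9 -0.7  1.3] J [-44. -11. 121.  32.  63.   8.] n 2
[ 0.54 -0.19  0.28] [-0.01  0.01 -0.  ]
[ 0.54 -0.19  0.28] [-0.01  0.01 -0.  ]
```

Request:
{"op": "apply_moves", "data": {"moves": [{"dx":0.17,"dy":-0.05,"dz":0.095,"ax":0,"ay":0,"az":0},{"dx":0.17,"dy":-0.07,"dz":0.095,"ax":0,"ay":0,"az":0},{"dx":0.17,"dy":-0.07,"dz":0.095,"ax":0,"ay":0,"az":0},{"dx":0.17,"dy":-0.07,"dz":0.095,"ax":0,"ay":0,"az":0},{"dx":0.17,"dy":-0.07,"dz":0.095,"ax":0,"ay":0,"az":0},{"dx":0.17,"dy":-0.07,"dz":0.095,"ax":0,"ay":0,"az":0},{"dx":0.17,"dy":-0.07,"dz":0.095,"ax":0,"ay":0,"az":0},{"dx":0.17,"dy":-0.07,"dz":0.095,"ax":0,"ay":0,"az":0}]}}

```text
clock: 5.85
ee_pos: [0.4746, -0.0994, 0.051]
tcp_rot: [[0.785, 0.423, 0.452], [0.366, -0.906, 0.213], [0.499, -0.002, -0.866]]
wrist_force: [-1.7, -2.6, -1.2]
gripper_width: 0.429
gripper_force: 1.3
```

```bash
python3 plan.py .555 -.026 .03 25 30; python3 -c "
from h import *
a=cv2.resize(optics.read_camera('side')[90:270,210:400,::-1],None,fx=2,fy=2)
b=cv2.resize(optics.read_camera('top')[50:230,210:400,::-1],None,fx=2,fy=2)
cv2.imwrite('pics/s4.png',np.hstack([a,b]))"
```

```text
clock 5.85 tcp [ 0.4746 -0.0994  0.051 ] tip [ 0.4859 -0.0941  0.0293] F [-1.7 -2.6 -1.2] J [-36.  -9. 119.  31.  59.  15.] n 4
[ 0.66 -0.27  0.38] [-0.01  0.   -0.  ]
[ 0.66 -0.27  0.38] [-0.01  0.   -0.  ]
[ 0.66 -0.27  0.38] [-0.01  0.   -0.  ]
[ 0.66 -0.27  0.38] [-0.01  0.   -0.  ]
```

View pics/s4.png

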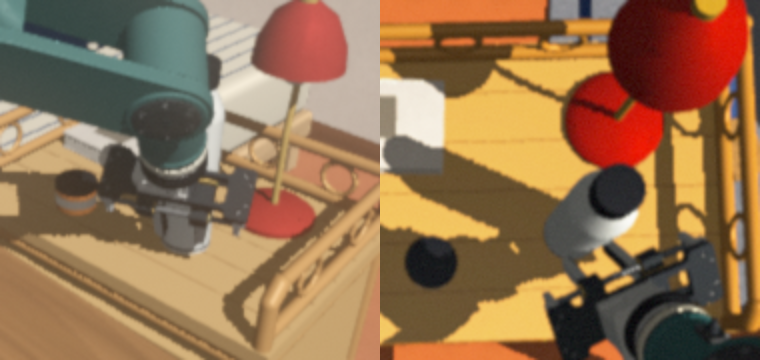

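The bottle is upright and held between both tips (right panel, foot at about (575,235)). The lamp, at foot (612,120), and the jar haven't moved. Continuing the same push.

Request:
{"op": "apply_moves", "data": {"moves": [{"dx":0.165,"dy":-0.07,"dz":0.095,"ax":0,"ay":0,"az":0},{"dx":0.165,"dy":-0.07,"dz":0.095,"ax":0,"ay":0,"az":0},{"dx":0.165,"dy":-0.07,"dz":0.095,"ax":0,"ay":0,"az":0},{"dx":0.165,"dy":-0.07,"dz":0.095,"ax":0,"ay":0,"az":0},{"dx":0.165,"dy":-0.07,"dz":0.095,"ax":0,"ay":0,"az":0},{"dx":0.165,"dy":-0.07,"dz":0.095,"ax":0,"ay":0,"az":0},{"dx":0.165,"dy":-0.07,"dz":0.095,"ax":0,"ay":0,"az":0},{"dx":0.165,"dy":-0.07,"dz":0.095,"ax":0,"ay":0,"az":0}]}}

```text
clock: 6.75
ee_pos: [0.5091, -0.065, 0.0512]
tcp_rot: [[0.785, 0.423, 0.452], [0.366, -0.906, 0.212], [0.5, -0.001, -0.866]]
wrist_force: [-2.6, -2.3, -0.8]
gripper_width: 0.426
gripper_force: 2.0
```

Request:
{"op": "apply_moves", "data": {"moves": [{"dx":0.165,"dy":-0.07,"dz":0.095,"ax":0,"ay":0,"az":0},{"dx":0.165,"dy":-0.07,"dz":0.095,"ax":0,"ay":0,"az":0},{"dx":0.165,"dy":-0.07,"dz":0.095,"ax":0,"ay":0,"az":0},{"dx":0.165,"dy":-0.07,"dz":0.095,"ax":0,"ay":0,"az":0},{"dx":0.165,"dy":-0.07,"dz":0.095,"ax":0,"ay":0,"az":0},{"dx":0.165,"dy":-0.07,"dz":0.095,"ax":0,"ay":0,"az":0},{"dx":0,"dy":0,"dz":0,"ax":0,"ay":0,"az":0},{"dx":0,"dy":0,"dz":0,"ax":0,"ay":0,"az":0}]}}

```text
clock: 7.55
ee_pos: [0.5348, -0.039, 0.0515]
tcp_rot: [[0.785, 0.423, 0.453], [0.365, -0.906, 0.213], [0.5, -0.002, -0.866]]
wrist_force: [0.4, -1.4, -0.2]
gripper_width: 0.429
gripper_force: 0.3
```

```bash
python3 plan.py .48 -.03 .05 5 43; python3 -c "
from h import *
t=optics.read_camera('top')[:,:,::-1];cv2.imwrite('pics/top5.png',t)
a=cv2.resize(optics.read_camera('side')[90:270,210:400,::-1],None,fx=2,fy=2)
b=cv2.resize(t[50:230,210:400],None,fx=2,fy=2)
cv2.imwrite('pics/s5.png',np.hstack([a,b]))"
```

```text
clock 7.55 tcp [ 0.5348 -0.039   0.0515] tip [ 0.5462 -0.0337  0.0299] F [ 0.4 -1.4 -0.2] J [-24.  -5. 115.  28.  53.  27.] n 4
[-0.38 -0.31 -0.38] [-0.66  0.7   0.88]
[-0.37 -0.26 -0.41] [-0.66  0.7   0.88]
[-0.37 -0.21 -0.45] [-0.66  0.7   0.88]
[-0.35 -0.16 -0.48] [-0.66  0.7   0.88]
```

View pics/s5.png

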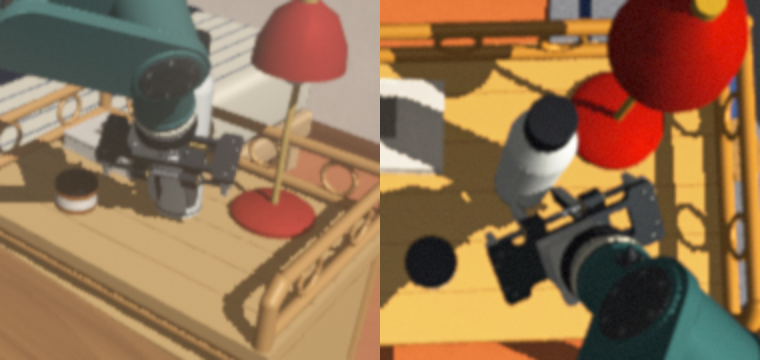

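The bottle is upright at about (0.576,-0.02), with cap at panel (552,123) and foot near (525,190), left of the lamp foot. Backing off straight, then re-aiming with more lean.

Request:
{"op": "apply_moves", "data": {"moves": [{"dx":-0.3,"dy":0,"dz":-0.17,"ax":0,"ay":0,"az":0},{"dx":-0.5,"dy":0,"dz":-0.29,"ax":0,"ay":0,"az":0},{"dx":-0.5,"dy":0,"dz":-0.29,"ax":0,"ay":0,"az":0},{"dx":-0.5,"dy":0,"dz":-0.29,"ax":0,"ay":0,"az":0},{"dx":-0.3,"dy":0,"dz":-0.17,"ax":0,"ay":0,"az":0},{"dx":0,"dy":0,"dz":0,"ax":0,"ay":0,"az":0},{"dx":0,"dy":0,"dz":0,"ax":0,"ay":0,"az":0},{"dx":0,"dy":0,"dz":0,"ax":0,"ay":0,"az":0}]}}

```text
clock: 8.45
ee_pos: [0.469, -0.0703, 0.0515]
tcp_rot: [[0.785, 0.423, 0.453], [0.366, -0.906, 0.212], [0.5, -0.001, -0.866]]
wrist_force: [-0.4, -0.7, 0.2]
gripper_width: 0.426
gripper_force: 0.0
```

```bash
python3 -c "
from h import *
g=cv2.inRange(cv2.cvtColor(optics.read_camera('top'),cv2.COLOR_RGB2HSV),(0,0,0),(180,110,70))
n,l,s,c=cv2.connectedComponentsWithStats(g)
for i in range(1,n):
  if s[i,4]>250 and 220<c[i,0]<340 and c[i,1]<200: print(s[i],c[i],plane('top',c[i],.26),plane('top',c[i],.042))"
python3 plan.py .503 -.03 .032 8 43
```

```text
[281  97  28  29 586] [294.52901024 111.28498294] [ 0.57197553 -0.01744288  0.26      ] [ 0.6354949  -0.04689456  0.042     ]
[223 169  26  25 517] [235.06576402 180.86847195] [0.45132963 0.08033244 0.26      ] [0.47135717 0.08612794 0.042     ]
clock 8.5 tcp [ 0.469  -0.0702  0.0514] tip [ 0.4803 -0.0649  0.0298] F [-0.  -0.1  0.9] J [-33. -12. 121.  30.  58.  19.] n 3
[ 0.3  -0.3   0.19] [-0.74  0.94  0.99]
[ 0.26 -0.33  0.19] [-0.74  0.94  0.99]
[ 0.22 -0.36  0.19] [-0.74  0.94  0.99]
```

Request:
{"op": "apply_moves", "data": {"moves": [{"dx":0.18,"dy":-0.18,"dz":0.11,"ax":-0.45,"ay":0.56,"az":0.6},{"dx":0.16,"dy":-0.19,"dz":0.11,"ax":-0.45,"ay":0.56,"az":0.6},{"dx":0.15,"dy":-0.2,"dz":0.11,"ax":-0.45,"ay":0.56,"az":0.6},{"dx":0.14,"dy":-0.2,"dz":0.11,"ax":-0.45,"ay":0.56,"az":0.6},{"dx":0.13,"dy":-0.22,"dz":0.11,"ax":-0.45,"ay":0.56,"az":0.6},{"dx":0,"dy":0,"dz":0,"ax":0,"ay":0,"az":0},{"dx":0,"dy":0,"dz":0,"ax":0,"ay":0,"az":0},{"dx":0,"dy":0,"dz":0,"ax":0,"ay":0,"az":0}]}}

```text
clock: 9.3
ee_pos: [0.4869, -0.0337, 0.0514]
tcp_rot: [[0.725, 0.137, 0.675], [0.102, -0.991, 0.092], [0.681, 0.002, -0.732]]
wrist_force: [-0.5, -0.9, 0.7]
gripper_width: 0.432
gripper_force: 0.0
```

```bash
python3 plan.py .539 -.0235 .03 8 43
```

```text
clock 9.3 tcp [ 0.4869 -0.0337  0.0514] tip [ 0.5038 -0.0314  0.0331] F [-0.5 -0.9  0.7] J [-25. -20. 133.  39.  36.  31.] n 2
[ 0.4  -0.05  0.45] [ 0.02  0.01 -0.  ]
[ 0.4  -0.05  0.45] [ 0.02  0.01 -0.  ]
```

Request:
{"op": "apply_moves", "data": {"moves": [{"dx":0.13,"dy":-0.012,"dz":0.126,"ax":0,"ay":0,"az":0},{"dx":0.13,"dy":-0.012,"dz":0.126,"ax":0,"ay":0,"az":0},{"dx":0.13,"dy":-0.012,"dz":0.126,"ax":0,"ay":0,"az":0},{"dx":0.13,"dy":-0.012,"dz":0.126,"ax":0,"ay":0,"az":0},{"dx":0.13,"dy":-0.012,"dz":0.126,"ax":0,"ay":0,"az":0},{"dx":0.13,"dy":-0.012,"dz":0.125,"ax":0,"ay":0,"az":0},{"dx":0.13,"dy":-0.012,"dz":0.124,"ax":0,"ay":0,"az":0},{"dx":0.13,"dy":-0.012,"dz":0.122,"ax":0,"ay":0,"az":0}]}}

```text
clock: 10.1
ee_pos: [0.5288, -0.0244, 0.0495]
tcp_rot: [[0.726, 0.137, 0.674], [0.101, -0.991, 0.092], [0.68, 0.001, -0.733]]
wrist_force: [-4.3, -0.8, 2.4]
gripper_width: 0.428
gripper_force: 2.0
```

Request:
{"op": "apply_moves", "data": {"moves": [{"dx":0.13,"dy":-0.012,"dz":0.122,"ax":0,"ay":0,"az":0},{"dx":0.13,"dy":-0.012,"dz":0.122,"ax":0,"ay":0,"az":0},{"dx":0.13,"dy":-0.012,"dz":0.122,"ax":0,"ay":0,"az":0},{"dx":0.13,"dy":-0.012,"dz":0.122,"ax":0,"ay":0,"az":0},{"dx":0.13,"dy":-0.012,"dz":0.122,"ax":0,"ay":0,"az":0},{"dx":0.13,"dy":-0.012,"dz":0.122,"ax":0,"ay":0,"az":0},{"dx":0.13,"dy":-0.012,"dz":0.122,"ax":0,"ay":0,"az":0},{"dx":0.13,"dy":-0.012,"dz":0.122,"ax":0,"ay":0,"az":0}]}}

```text
clock: 10.9
ee_pos: [0.5709, -0.0155, 0.0494]
tcp_rot: [[0.726, 0.137, 0.674], [0.101, -0.991, 0.093], [0.68, 0.001, -0.733]]
wrist_force: [-4.1, -0.6, 0.2]
gripper_width: 0.432
gripper_force: 1.9
```

```bash
python3 plan.py .655 -.0005 .03 8 43; python3 -c "
from h import *
t=optics.read_camera('top')[:,:,::-1]
a=cv2.resize(optics.read_camera('side')[90:270,210:400,::-1],None,fx=2,fy=2)
b=cv2.resize(t[50:230,210:400],None,fx=2,fy=2)
cv2.imwrite('pics/s6.png',np.hstack([a,b]))"
```

```text
clock 10.9 tcp [ 0.5709 -0.0155  0.0494] tip [ 0.5877 -0.0132  0.0311] F [-4.1 -0.6  0.2] J [-17.  -7. 123.  36.  29.  39.] n 3
[ 0.55 -0.04  0.53] [ 0.01  0.01 -0.01]
[ 0.55 -0.04  0.53] [ 0.01  0.01 -0.01]
[ 0.55 -0.04  0.53] [ 0.01  0.01 -0.01]
```

View pics/s6.png

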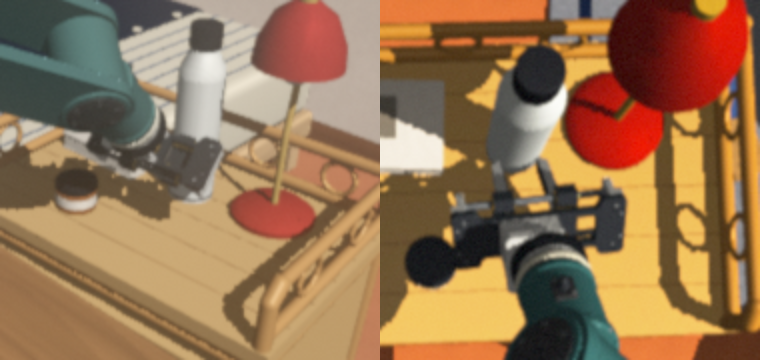

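The bottle is upright and mid-way, clear of both lamp foot and book; its foot is at panel (515,150) against the foot edge at 565 and book edge at 443. Pushing on.

Request:
{"op": "apply_moves", "data": {"moves": [{"dx":0.13,"dy":-0.012,"dz":0.122,"ax":0,"ay":0,"az":0},{"dx":0.13,"dy":-0.012,"dz":0.122,"ax":0,"ay":0,"az":0},{"dx":0.13,"dy":-0.012,"dz":0.122,"ax":0,"ay":0,"az":0},{"dx":0.13,"dy":-0.012,"dz":0.122,"ax":0,"ay":0,"az":0},{"dx":0.13,"dy":-0.012,"dz":0.122,"ax":0,"ay":0,"az":0},{"dx":0.13,"dy":-0.012,"dz":0.122,"ax":0,"ay":0,"az":0},{"dx":0.13,"dy":-0.012,"dz":0.122,"ax":0,"ay":0,"az":0},{"dx":0.13,"dy":-0.012,"dz":0.122,"ax":0,"ay":0,"az":0}]}}

```text
clock: 11.8
ee_pos: [0.613, -0.0069, 0.0494]
tcp_rot: [[0.726, 0.137, 0.674], [0.101, -0.991, 0.092], [0.681, 0.001, -0.733]]
wrist_force: [-4.6, -0.8, 1.5]
gripper_width: 0.431
gripper_force: 2.2
```

Request:
{"op": "apply_moves", "data": {"moves": [{"dx":0.08,"dy":-0.01,"dz":0.074,"ax":0,"ay":0,"az":0},{"dx":0.07,"dy":-0.01,"dz":0.065,"ax":0,"ay":0,"az":0},{"dx":0.06,"dy":-0.01,"dz":0.056,"ax":0,"ay":0,"az":0},{"dx":0.05,"dy":-0.01,"dz":0.046,"ax":0,"ay":0,"az":0},{"dx":0.05,"dy":-0.01,"dz":0.046,"ax":0,"ay":0,"az":0},{"dx":0.05,"dy":-0.01,"dz":0.046,"ax":0,"ay":0,"az":0},{"dx":0.05,"dy":-0.01,"dz":0.046,"ax":0,"ay":0,"az":0},{"dx":0.05,"dy":-0.01,"dz":0.046,"ax":0,"ay":0,"az":0}]}}

```text
clock: 12.6
ee_pos: [0.631, -0.0021, 0.0494]
tcp_rot: [[0.726, 0.137, 0.674], [0.101, -0.991, 0.092], [0.681, 0.001, -0.733]]
wrist_force: [-2.5, -1.3, -0.5]
gripper_width: 0.43
gripper_force: 2.2
```

```bash
python3 plan.py .66 -.0005 .03 8 43
```

```text
clock 12.6 tcp [ 0.631  -0.0021  0.0494] tip [6.478e-01 2.000e-04 3.110e-02] F [-2.5 -1.3 -0.5] J [-12.   1. 116.  32.  26.  45.] n 1
[0.26 0.08 0.3 ] [ 0.03  0.02 -0.02]
```

Request:
{"op": "apply_moves", "data": {"moves": [{"dx":0.03,"dy":0.003,"dz":0.028,"ax":0,"ay":0,"az":0},{"dx":0.03,"dy":0.003,"dz":0.028,"ax":0,"ay":0,"az":0},{"dx":0.03,"dy":0.003,"dz":0.028,"ax":0,"ay":0,"az":0},{"dx":0.03,"dy":0.003,"dz":0.028,"ax":0,"ay":0,"az":0},{"dx":0.03,"dy":0.003,"dz":0.028,"ax":0,"ay":0,"az":0},{"dx":0,"dy":0,"dz":0,"ax":0,"ay":0,"az":0},{"dx":0,"dy":0,"dz":0,"ax":0,"ay":0,"az":0},{"dx":0,"dy":0,"dz":0,"ax":0,"ay":0,"az":0}]}}

```text
clock: 13.4
ee_pos: [0.6371, -0.0016, 0.0495]
tcp_rot: [[0.726, 0.137, 0.675], [0.101, -0.991, 0.092], [0.681, 0.001, -0.732]]
wrist_force: [-2.5, -0.0, 0.3]
gripper_width: 0.43
gripper_force: 1.6
```

Request:
{"op": "apply_moves", "data": {"moves": [{"dx":0.02,"dy":0.002,"dz":0.0185,"ax":0,"ay":0,"az":0},{"dx":0.02,"dy":0.002,"dz":0.0185,"ax":0,"ay":0,"az":0},{"dx":0.02,"dy":0.002,"dz":0.0185,"ax":0,"ay":0,"az":0},{"dx":0.02,"dy":0.002,"dz":0.0185,"ax":0,"ay":0,"az":0},{"dx":0.02,"dy":0.002,"dz":0.0185,"ax":0,"ay":0,"az":0},{"dx":0,"dy":0,"dz":0,"ax":0,"ay":0,"az":0},{"dx":0,"dy":0,"dz":0,"ax":0,"ay":0,"az":0},{"dx":0,"dy":0,"dz":0,"ax":0,"ay":0,"az":0}]}}

```text
clock: 14.2
ee_pos: [0.6404, -0.0014, 0.0491]
tcp_rot: [[0.726, 0.137, 0.673], [0.101, -0.991, 0.093], [0.68, 0.001, -0.733]]
wrist_force: [-10.8, -1.3, 4.5]
gripper_width: 0.43
gripper_force: 5.0
```

```bash
python3 -c "
from h import *
print(bot.observe()['wrist_force'])
t=optics.read_camera('top')
g=cv2.inRange(cv2.cvtColor(t,cv2.COLOR_RGB2HSV),(0,0,0),(180,110,70))
n,l,s,c=cv2.connectedComponentsWithStats(g)
for i in range(1,n):
  if s[i,4]>250 and 220<c[i,0]<340 and c[i,1]<200: print(s[i],c[i],plane('top',c[i],.26))
a=cv2.resize(optics.read_camera('side')[80:200,240:400,::-1],None,fx=2.4,fy=2.4)
b=cv2.resize(t[40:160,210:370,::-1],None,fx=2.4,fy=2.4)
cv2.imwrite('pics/s7.png',np.hstack([a,b]))"
```

```text
[-10.81774879  -1.33673651   4.53118283]
[268  34  27  30 621] [281.47020934  48.30756844] [0.68011072 0.00672387 0.26      ]
[239 111  43  39 745] [254.67248322 130.91812081] [0.53660612 0.04934926 0.26      ]
[223 169  25  24 476] [234.58613445 180.46218487] [0.4519925  0.08115132 0.26      ]
```

View pics/s7.png

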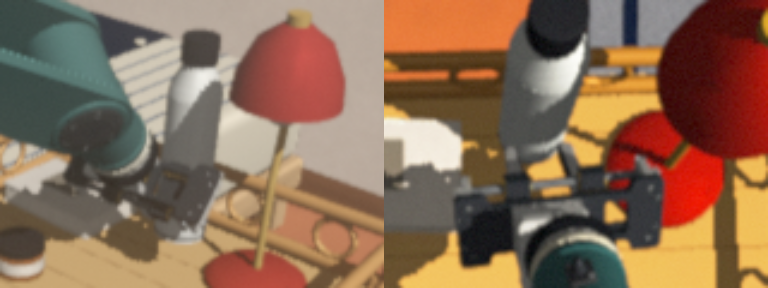

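The wrist force held at about 11 N (2–5 N while sliding) and the tool stopped short of its command, so the bottle is against the back rail. It stands upright between lamp and book. Withdrawing straight back, then up.

Request:
{"op": "apply_moves", "data": {"moves": [{"dx":-0.06,"dy":0,"dz":-0.056,"ax":0,"ay":0,"az":0},{"dx":-0.15,"dy":0,"dz":-0.14,"ax":0,"ay":0,"az":0},{"dx":-0.4,"dy":0,"dz":-0.37,"ax":0,"ay":0,"az":0},{"dx":-0.6,"dy":0,"dz":-0.56,"ax":0,"ay":0,"az":0},{"dx":-0.7,"dy":0,"dz":-0.65,"ax":0,"ay":0,"az":0},{"dx":-0.6,"dy":0,"dz":-0.65,"ax":0,"ay":0,"az":0},{"dx":-0.4,"dy":0,"dz":-0.7,"ax":0,"ay":0,"az":0},{"dx":0,"dy":0,"dz":-0.7,"ax":0,"ay":0,"az":0}]}}

```text
clock: 15.1
ee_pos: [0.4984, -0.0208, 0.073]
tcp_rot: [[0.727, 0.136, 0.673], [0.1, -0.991, 0.092], [0.679, -0.0, -0.734]]
wrist_force: [0.5, -0.5, 0.6]
gripper_width: 0.429
gripper_force: 0.0
```

Request:
{"op": "apply_moves", "data": {"moves": [{"dx":0,"dy":0,"dz":-0.8,"ax":0,"ay":0,"az":0},{"dx":0,"dy":0,"dz":-0.8,"ax":0,"ay":0,"az":0},{"dx":0,"dy":0,"dz":-0.8,"ax":0,"ay":0,"az":0},{"dx":0,"dy":0,"dz":-0.5,"ax":0,"ay":0,"az":0},{"dx":0,"dy":0,"dz":0,"ax":0,"ay":0,"az":0},{"dx":0,"dy":0,"dz":0,"ax":0,"ay":0,"az":0},{"dx":0,"dy":0,"dz":0,"ax":0,"ay":0,"az":0},{"dx":0,"dy":0,"dz":0,"ax":0,"ay":0,"az":0}]}}

```text
clock: 15.9
ee_pos: [0.4416, -0.0285, 0.1367]
tcp_rot: [[0.727, 0.137, 0.673], [0.1, -0.991, 0.093], [0.68, -0.0, -0.734]]
wrist_force: [-0.1, -0.4, -0.7]
gripper_width: 0.432
gripper_force: 0.0
```

```bash
python3 -c "
from h import *
t=optics.read_camera('top')
g=cv2.inRange(cv2.cvtColor(t,cv2.COLOR_RGB2HSV),(0,0,0),(180,110,70))
n,l,s,c=cv2.connectedComponentsWithStats(g)
for i in range(1,n):
  if s[i,4]>250 and 220<c[i,0]<340 and c[i,1]<200: print(s[i],c[i],plane('top',c[i],.26))
a=cv2.resize(optics.read_camera('side')[80:230,230:400,::-1],None,fx=2.3,fy=2.3)
b=cv2.resize(t[40:190,160:330,::-1],None,fx=2.3,fy=2.3)
cv2.imwrite('pics/s8.png',np.hstack([a,b]))"
```

```text
[268  34  27  31 624] [281.39583333  48.40224359] [0.67994198 0.00684792 0.26      ]
[222 169  26  25 520] [234.96346154 180.78653846] [0.45146308 0.08050691 0.26      ]
```

View pics/s8.png

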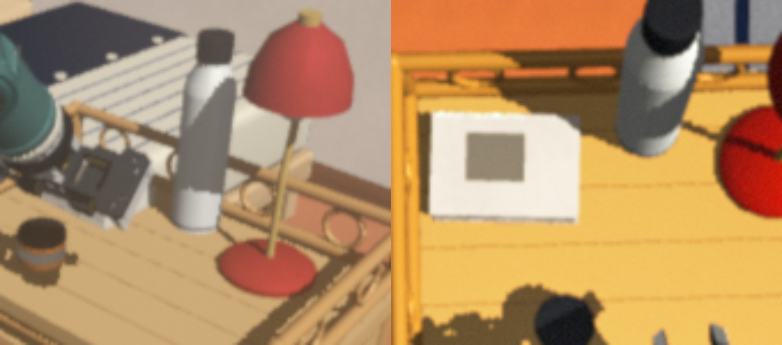

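The bottle stands upright at the back rail between lamp foot and book (right panel, foot at (650,140)). The cap hasn't shifted since the hand left, and book, jar and lamp are where they were. Handing in.

```bash
python3 -c "
from workcell import bot
print(bot.close_job())"
```

```text
the job is handed in; nothing more can be done
None
```

The bottle was pushed upright, without gripping, to the back rail between lamp and book; the lamp, book and jar show no movement in the camera views, the hand is clear, and the job was handed in at about 16 s of the 45 s allowed (no verdict was returned).

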